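# Move a tube block into the shaker cradle and latch it

## Task

Lift the aluminium tube block out of its blue stand by its two ends, set it down upright on the open bench, clear of stand and cradle, and let go; then take it again by its long sides and seat it fully in the grey shaker cradle, between the hinge post and the catch post. With the block let go, swing the red-tipped retaining bar over it and all the way down until it rests in the forked catch. Keep the block upright throughout and leave the other things on the bench where they are.

Things in the scene. Friction and masses are not known exactly. Their poses are not given: they have to be found in the camera images.
- tube_block: Loose aluminium block with small green and white tube caps on top, 56 x 36 mm in plan and 50 mm high (caps 2.5 mm more), 0.18-0.35 kg. Origin at the centre of its underside; x along its 56 mm length, y along its 36 mm width, z up. It may be turned end for end.
- stand: Fixed blue stand holding the block. Origin under its centre on the bench; x along the block's length. Base 104 (x) x 84 (y) mm; the block stands on it at z = 10 mm. Cheeks 64 mm long flank the block's long sides with 2 mm play (y = 20-27 mm, up to z = 60 mm), so it can be gripped there only by its ends, across 56 mm; the ends are open but for 4 mm stops.
- cradle: Fixed grey cradle, base 150 (x) x 100 (y) x 12 mm. Origin under its centre on the bench. The block sits at the centre, length along x, 2 mm play within lips (18 mm high, flared above to 26 mm, out to y = 29 mm). Hinge post x = 39 to 61 mm, 78 mm high; catch post x = -51 to -39 mm, fork to 84 mm; both 26 mm wide: they bar the block's ends. Its long sides stay open.
- seat (a point): Centre of the cradle's seat, 14 mm above the bench: where the block's origin belongs. Axes as the cradle's.
- bar (a joint): Angle (rad) of the steel retaining bar: 0 = closed, level toward the cradle's -x, over the block and down in the fork; grows as it swings up and over toward +x (1.57 upright; starts 2.2-2.6, laid back; stop 2.7). Axis along the cradle's y. Stiff hinge (0.10 N m friction): stays where it is left.
- bar_hinge (a point): The bar's hinge axis, 50 mm toward +x from the cradle's centre, 70 mm above the bench. Axes as the cradle's.
- bar_grip (a point): Middle of the bar's red end grip (30 mm along the bar, 12 wide in the cradle's y, 12 thick), 124 mm from the hinge; the bar is 10 mm wide, 8 thick. Closed, this point is 74 mm to the cradle's -x, 70 mm above the bench, clear of the catch post, and the bar is 2 mm above the seated block.
- jar: Bystander: white jar with blue cap, 63 mm across, 53 mm high; origin under its centre.
- bottle: Bystander: bottle with blue cap, 64 mm across, 150 mm high; origin under its centre.
- petri: Bystander: closed petri dish, 84 mm across, 16 mm high; origin under its centre.
- marker: Bystander: red marker lying flat, 140 mm long in its y, 13 mm thick; origin under its centre.
Not all that is in view belongs to the job. Of the things that look like the tube_block, the largest one is meant.

How it is judged:
On the way, in this order (a step that is already met when the one before it is completed fails the run):
1. the block stands upright on the bench, clear of stand and cradle, and released (contact force between the fingers and tube_block below 0.05 N and height (world z) of tube_block below 0.005 m and angle between tube_block's own z axis and vertical below 0.08 rad and horizontal distance between tube_block and stand above 0.06 m and horizontal distance between tube_block and cradle above 0.06 m), for 0.2 s.
2. the block is fully seated in the cradle and released, the bar still open (contact force between the fingers and tube_block below 0.05 N and horizontal distance between tube_block and seat below 0.006 m and z of tube_block in the frame of seat between -0.004 and 0.004 m and angle between the x axis of tube_block and the x axis of cradle, either way round below 0.12 rad and angle between tube_block's own z axis and vertical below 0.08 rad and value of joint bar above 1.2 rad), for 0.2 s.
At the end, for the whole second after the job is handed in: The block is released and at rest in the cradle's seat (origin within 6 mm of the seat sideways and 4 mm in height, length along the cradle's length to 0.12 rad either way round, upright to 0.08 rad), and the bar is down in its catch (below 0.06 rad) and let go (horizontal distance between tube_block and seat below 0.006 m and z of tube_block in the frame of seat between -0.004 and 0.004 m and angle between the x axis of tube_block and the x axis of cradle, either way round below 0.12 rad and angle between tube_block's own z axis and vertical below 0.08 rad and contact force between the fingers and tube_block below 0.05 N and value of joint bar below 0.06 rad and linear speed of tube_block below 0.02 m/s and contact force between the fingers and cradle below 0.05 N); the robot touches nothing.
It fails at once if the block is tipped more than 0.5 rad (angle between tube_block's own z axis and vertical above 0.5 rad).
It fails at once if the jar is moved more than 30 mm (distance of jar from where it was at the start of the episode above 0.03 m).
It fails at once if the bottle is moved more than 30 mm (distance of bottle from where it was at the start of the episode above 0.03 m).
It fails at once if the dish is moved more than 30 mm (distance of petri from where it was at the start of the episode above 0.03 m).
It fails at once if the marker is moved more than 30 mm (distance of marker from where it was at the start of the episode above 0.03 m).
It also fails if it takes over 69 s, if anything falls off the work surface, if the arm or the gripper's body presses on something with over 40 N, if the wrist force passes 120 N, or if a joint passes its speed limit or range.

## Robot

A 7-joint arm with a two-finger parallel gripper is mounted at the origin on a cart in front of the work surface, level with it; the furniture and walls round the work are solid. World frame = base frame: x ahead of the robot, y to its left, z up, the work surface at z = 0. Lengths are in m, angles in rad, forces in N, time in s.
With the tool pointing down it reaches from about 0.425 to 0.875 m from the base axis. Payload 8.4 kg.
Tool frame: the origin (TCP) lies at the very end of the fingers, on their centre line; the grasp point (between the pads) lies 19 mm behind it (pinch_z is the distance from the TCP to the grasp point, in m); z points along the fingers, y is the line along which they close (so a half turn about z gives the same grasp; the last joint's range is limited). The gripper opens to 87 mm and grips with 3 to 60 N. Pads are 19 mm wide; open, the fingers measure 117 mm over their backs; the gripper's body (75 mm by 190 mm) begins 51 mm behind the grasp point.
Start: joints at [1.115, 0.333, 0.04, 1.465, -0.013, 1.343, -0.059], TCP at [0.227, -0.609, 0.223] pointing down, gripper open.
Joint ranges: [-2.58, 2.58], [-0.38, 2.09], [-1.3, 1.39], [0.25, 2.4], [-1.5, 4.64], [0.08, 2.09], [-2.65, 2.65]. Speed limits (rad/s): [2.22, 2.22, 2.79, 2.79, 3.14, 3.14, 3.14].

## Interface

Orientations are given as a unit quaternion [x, y, z, w].
In Python, from bench import movep, line_to, move_joints, command_gripper, wait, solve_ik, sense, capture, Unreachable, sign_off, masks_of, tip_of, pinch_z gives the robot as it stands. Calls block until the motion is done:
- movep(position, orientation): joint-space move of the TCP to a pose.
- line_to(position, velocity=0.15, orientation=None, guard=None): straight line of the TCP; orientation=None keeps the orientation; velocity is the mean speed in m/s. With guard (N) it stops when the force on the tool has changed by that much, and returns True; else False.
- move_joints(angles): joint-space move.
- command_gripper(opening, effort=None): opening from 0.0 (shut) to 1.0 (fully open); effort is the grip in N (None keeps the last); returns when the fingers have stopped.
- wait(seconds).
- solve_ik(position, orientation): joint angles nearest the present ones, or None.
- sense(): the state.
- capture(name): name is "side" or "top"; returns a dict with "frame" (480x640x3 uint8, red, green, blue), "mtx" (3x3 intrinsics, pixels), "dist_coeffs" ([k1, k2, p1, p2, k3] as OpenCV has them; the pictures are not rectified), "R" (3x3) and "t" (3): a world point X has camera coordinates R X + t. Camera axes: x right, y down, z forward; pixel columns grow to the right and rows downward; lengths in m; the calibration is good to about 2 mm. A picture is of the moment at which its call begins. There is no depth.
A pose or a line that the arm cannot do raises Unreachable and nothing moves.
- sign_off(): hands the job in; it is judged then, once.
Trained networks look in the newest picture that a camera, given by its name, has taken for a name from the list of things; names that differ only in an ending like _2 or _b are one class to them, and where a whole thing is asked for, a point or a joint stands for the part that bears it (a point fixed in the world has none). Each returns a list of dicts, best first, with "p" (0 to 1); they miss things now and then, are a little off and sometimes report something else, mostly with a low value. They report only what shows in the picture. A call takes as long as a camera call. They do not tell look-alikes from the thing itself.
- masks_of(camera, label): "pixels" (480x640 bool, what is visible of it) and "extent" ([left, top, right, bottom] in pixels, round what is visible of it).
- tip_of(camera, label): "xy" ([column, row] in pixels: a listed point, or the origin of a listed thing).
The state is a dict: "time_s": time; "joint_positions": joint angles; "dq": joint speeds; "joint_efforts": joint torques, N m; "tool_pos": TCP position; "tcp_rot": TCP orientation; "contact_force": force on the tool from outside, world axes, zero at the start; "ft_torque": the same for the moment, N m; "grip_width": opening from 0.0 (shut) to 1.0 (fully open); "gripper_force": force on a finger pad.
Only numpy, scipy, OpenCV 4.12 (cv2) and the standard library are available. Lean on these libraries where they do the work, as an engineer would, in place of code of your own. Each camera call takes 0.05 s, during which the arm holds its last target. There are 200 camera calls.

## Working session

There is one attempt and no reset: what is moved stays moved. The work goes in short steps, each a Python script; the robot and the scene stay as the last script left them, time stands still between calls to the robot, and variables do not carry over. Pictures are saved under pics/ and viewed, at most 10 in all, crops included, and the job is handed in when it is done.

```bash
mkdir -p pics; ls; python3 - <<'E'
from bench import *
import cv2,numpy as np,pickle
out={}
for c in ["top","side"]:
    k=capture(c); cv2.imwrite(f"pics/{c}0.png",k["frame"][:,:,::-1]); out[c]=k
    print(c,"R",np.round(k["R"],3).tolist(),"t",np.round(k["t"],3),"cam",np.round(-k["R"].T@k["t"],3),k["mtx"][0,0])
    for l in ["tube_block","stand","cradle","seat","bar_hinge","bar_grip","jar","bottle","petri","marker"]:
        print(c,l,[(np.round(d["xy"],1).tolist(),round(d["p"],2)) for d in tip_of(c,l)][:4])
pickle.dump(out,open("k0.pkl","wb"))
s=sense();print(s)
print(pinch_z)
E
```

```text
pics
top R [[-0.027, -1.0, 0.01], [-0.981, 0.025, -0.191], [0.191, -0.015, -0.982]] t [0.006 0.613 1.304] cam [0.353 0.01  1.397] 484.5428270300537
top tube_block [([273.2, 271.4], 0.7), ([239.3, 268.7], 0.57)]
top stand [([237.3, 268.2], 0.89), ([322.4, 216.6], 0.32)]
top cradle [([393.3, 278.5], 0.7)]
top seat [([393.1, 277.6], 0.88)]
top bar_hinge [([413.7, 278.1], 0.89), ([393.5, 276.3], 0.16)]
top bar_grip [([455.7, 268.0], 0.54)]
top jar [([323.1, 218.0], 0.82), ([393.2, 279.4], 0.53)]
top bottle [([365.4, 201.9], 0.91)]
top petri [([183.9, 310.1], 0.72)]
top marker [([460.7, 286.2], 0.68)]
side R [[-0.993, -0.119, 0.024], [-0.079, 0.486, -0.871], [0.092, -0.866, -0.491]] t [0.59  0.12  1.247] cam [0.48  1.092 0.703] 519.0160225768785
side tube_block [([379.6, 322.5], 0.62), ([338.8, 305.9], 0.54), ([327.0, 331.3], 0.53)]
side stand [([360.5, 226.7], 0.7), ([324.7, 333.4], 0.58), ([365.0, 204.5], 0.56)]
side cradle [([359.9, 231.4], 0.63)]
side seat [([361.6, 229.5], 0.76)]
side bar_hinge [([364.8, 204.3], 0.8)]
side bar_grip [([369.0, 162.0], 0.75), ([279.0, 265.0], 0.73), ([3
[... 231 characters left out ...]
,  0.03986634,  1.46539933, -0.01338934,
        1.34326518, -0.05850559]), 'dq': array([ 6.80909300e-05, -1.02629495e-03,  2.66764520e-03,  6.12741284e-05,
       -3.36377305e-04,  5.93407164e-04, -7.05834878e-04]), 'joint_efforts': array([ 3.84122541e-05, -6.56130767e+01,  1.33289941e+00, -4.04072034e+01,
       -6.01125159e-02,  3.48370161e-02,  9.70621812e-06]), 'tool_pos': array([ 0.22700661, -0.60905634,  0.22257401]), 'tcp_rot': array([9.84132560e-01, 1.77434786e-01, 9.22900044e-06, 1.68386040e-05]), 'contact_force': array([ 0.46321415, -0.17751804, -0.36739467]), 'ft_torque': array([ 0.05722272, -0.02344019, -0.0019119 ]), 'gripper_force': 0.0, 'grip_width': 0.997276727214198}
0.0187
```

View pics/top0.png

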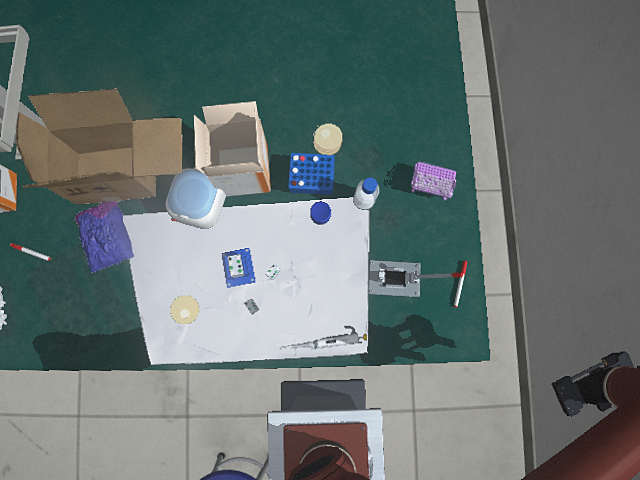

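View pics/side0.png

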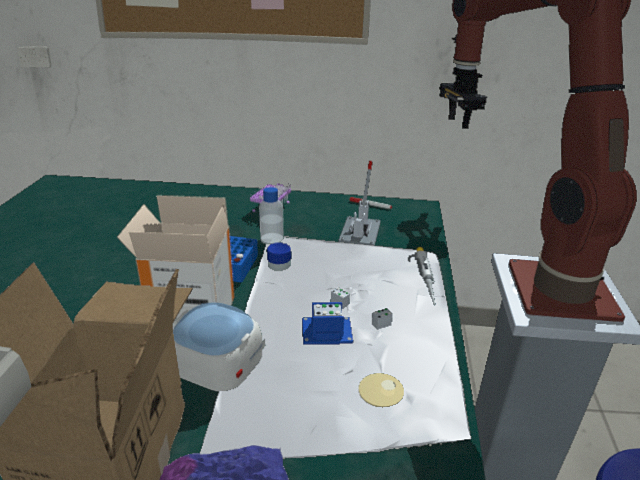

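```bash
cat > vis.py <<'E'
import numpy as np,cv2
from scipy.optimize import minimize
def proj(k,X): return cv2.projectPoints(np.asarray(X,float).reshape(-1,3),cv2.Rodrigues(k["R"])[0],k["t"],k["mtx"],np.asarray(k["dist_coeffs"],float))[0].reshape(-1,2)
def ray(k,uv):
    n=cv2.undistortPoints(np.array([[uv]],float),k["mtx"],np.asarray(k["dist_coeffs"],float))[0,0]
    return -k["R"].T@k["t"], k["R"].T@np.array([n[0],n[1],1.])
def onz(k,uv,z=0.):
    o,d=ray(k,uv); return (o+d*(z-o[2])/d[2])[:2]
def tri(k1,u1,k2,u2):
    A=[];b=[]
    for k,u in((k1,u1),(k2,u2)):
        o,d=ray(k,u);d=d/np.linalg.norm(d);P=np.eye(3)-np.outer(d,d);A.append(P);b.append(P@o)
    return np.linalg.lstsq(np.vstack(A),np.hstack(b),rcond=None)[0]
def box(x0,x1,y0,y1,z0,z1): return np.array([[x,y,z] for x in(x0,x1) for y in(y0,y1) for z in(z0,z1)])/1000
def pose(p,X):
    c,s=np.cos(p[2]),np.sin(p[2]); return X@np.array([[c,s,0],[-s,c,0],[0,0,1]])+[p[0],p[1],0]
def render(k,p,boxes,win,S=4):
    l,t,r,b=win; im=np.zeros(((b-t)*S,(r-l)*S),np.uint8)
    for B in boxes:
        u=(proj(k,pose(p,B))-[l-.5,t-.5])*S-.5
        cv2.fillConvexPoly(im,np.round(cv2.convexHull(u.astype(np.float32))*16).astype(np.int32),255,cv2.LINE_AA,4)
    return cv2.resize(im,(r-l,b-t),interpolation=cv2.INTER_AREA)/255.
def fit(obs,boxes,p0):
    # obs: list of (k,mask,ignore)
    it=[]
    for k,m,ig in obs:
        u=proj(k,pose(p0,np.vstack(boxes)));l,t=np.floor(u.min(0)).astype(int)-12;r,b=np.ceil(u.max(0)).astype(int)+12
        w=(l,t,r,b);it.append((k,cv2.GaussianBlur(m[t:b,l:r].astype(float),(0,0),1),1-ig[t:b,l:r].astype(float),w))
    def c(q):
        p=np.array([q[0]/100,q[1]/100,q[2]/10])
        return sum((((cv2.GaussianBlur(render(k,p,boxes,w),(0,0),1)-m)**2)*v).sum() for k,m,v,w in it)
    best=min((minimize(c,[p0[0]*100,p0[1]*100,(p0[2]+d)*10],method="Nelder-Mead",options=dict(initial_simplex=np.array([p0[0]*100,p0[1]*100,(p0[2]+d)*10])+np.array([[0,0,0],[.8,0,0],[0,.8,0],[0,0,.8]]),xatol=1e-3,fatol=1e-2)) for d in(-.1,.1)),key=lambda r:r.fun)
    return np.array([best.x[0]/100,best.x[1]/100,best.x[2]/10]),best.fun
STAND=[box(-52,52,-42,42,0,10),box(-32,32,20,27,0,60),box(-32,32,-27,-20,0,60),box(-28,28,-18,18,10,60)]
CRADLE=[box(-75,75,-50,50,0,12),box(39,61,-13,13,0,78),box(-51,-39,-13,13,0,70),box(-30,30,-25,25,0,22)]
E
cat > m1.py <<'E'
from bench import *
from vis import *
import pickle
K={};M={}
for c in ["top","side"]:
    K[c]=capture(c)
    for l in ["tube_block","stand","cradle","bar"]:
        M[c,l]=masks_of(c,l); print(c,l,[(d["extent"],round(d["p"],2),int(d["pixels"].sum())) for d in M[c,l]])
pickle.dump((K,M),open("m1.pkl","wb"))
t,s=K["top"],K["side"]
print("hinge",tri(t,(413.7,278.1),s,(364.8,204.3)),"grip",tri(t,(455.7,268),s,(369,162)),"seat",onz(t,(393.1,277.6),.014),onz(s,(361.6,229.5),.014),"stand",onz(t,(237.3,268.2)))
for n,u in dict(jar=(323.1,218),bottle=(365.4,201.9),petri=(183.9,310.1),marker=(460.7,286.2),f1=(273.2,271.4),f2=(252,308)).items(): print(n,onz(t,u))
def big(img,l,t,r,b,S): return cv2.resize(img[t:b,l:r,::-1],None,fx=S,fy=S,interpolation=cv2.INTER_CUBIC)
a=big(t["frame"],190,230,290,330,4);b=big(t["frame"],360,240,480,320,4)[:,:400]
c=big(s["frame"],290,280,390,355,4);d=big(s["frame"],320,150,420,250,3)
im=np.zeros((600,800,3),np.uint8);im[:300,:400]=a[100:];
im[:300,400:]=b[10:310];im[300:600,:400]=c;im[300:600,400:700]=d
cv2.imwrite("pics/z1.png",im)
E
python3 m1.py
```

```text
top tube_block [([228.9, 256.1, 242.6, 276.6], 0.63, 259), ([265.5, 262.6, 279.4, 282.9], 0.57, 153)]
top stand [([220.6, 247.8, 255.8, 288.2], 0.9, 753)]
top cradle [([367.1, 260.8, 465.6, 297.4], 0.6, 2009)]
top bar [([415.8, 276.0, 463.9, 275.4], 0.79, 134)]
side tube_block [([312.8, 305.1, 342.8, 318.2], 0.74, 307), ([375.2, 311.6, 389.6, 328.4], 0.69, 369), ([332.2, 288.0, 351.8, 305.5], 0.51, 234)]
side stand [([299.4, 301.2, 353.5, 347.2], 0.82, 1562)]
side cradle [([359.4, 373.8, 405.2, 407.6], 0.29, 1214)]
side bar [([362.7, 161.2, 371.2, 202.9], 0.63, 120)]
hinge [ 0.5059691  -0.25666807  0.06785511] grip [ 0.51098485 -0.34876641  0.16313179] seat [ 0.51416823 -0.20771728] [ 0.51009428 -0.20365656] stand [0.55502287 0.24266877]
jar [ 0.69894803 -0.01121728]
bottle [ 0.7454581  -0.13913115]
petri [0.43669321 0.39719513]
marker [ 0.48471776 -0.4075193 ]
f1 [0.5430938  0.13800626]
f2 [0.43867732 0.1999231 ]
```

View pics/z1.png

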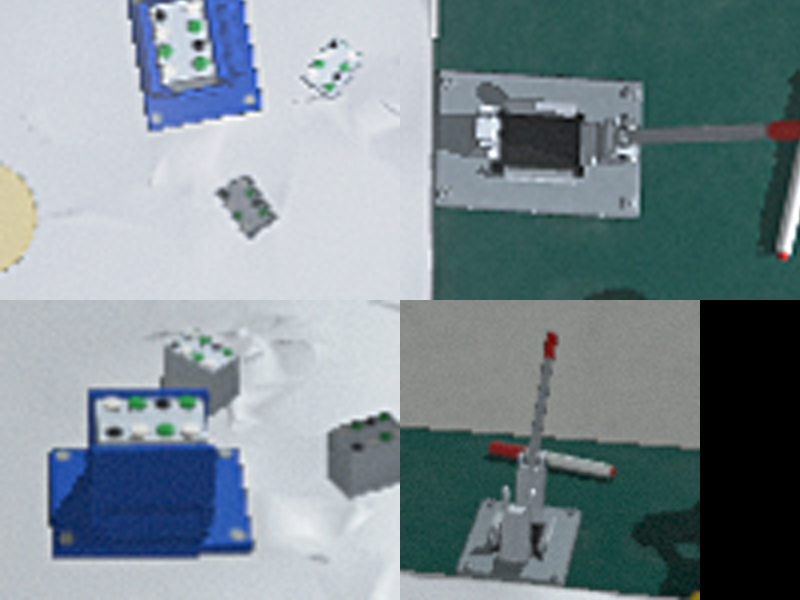

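```bash
cat > m2.py <<'E'
from vis import *
import pickle
K,M=pickle.load(open("m1.pkl","rb"))
Z=np.zeros((480,640),bool)
def comp(m,seed,close=3):
    m=cv2.morphologyEx(m.astype(np.uint8),cv2.MORPH_CLOSE,np.ones((close,close)))
    n,L=cv2.connectedComponents(m,connectivity=4); l,t,r,b=[int(v) for v in seed]
    ids=np.bincount(L[t:b,l:r][m[t:b,l:r]>0]); m=(L==ids.argmax()).astype(np.uint8)
    cs,_=cv2.findContours(m,cv2.RETR_EXTERNAL,cv2.CHAIN_APPROX_NONE); o=np.zeros_like(m); cv2.drawContours(o,cs,-1,1,-1); return o>0
so=[];co=[]
for c in("top","side"):
    f=K[c]["frame"]; hsv=cv2.cvtColor(f,cv2.COLOR_RGB2HSV); h,s,v=[hsv[...,i].astype(int) for i in range(3)]
    blue=(abs(h-112)<14)&(s>110)
    m=comp(blue,M[c,"stand"][0]["extent"]); so.append((K[c],m,Z))
    gray=(s<60)&(v<200)&(v>25) | (v<60)&(s<90)
    u=proj(K[c],pose([.512,-.206,-1.6],np.vstack(CRADLE)));l,t=(u.min(0)-3).astype(int);r,b=(u.max(0)+3).astype(int)
    roi=Z.copy();roi[t:b,l:r]=1
    ig=cv2.dilate(M[c,"bar"][0]["pixels"].astype(np.uint8),np.ones((5,5)))>0
    g=comp(gray&roi,[l+5,t+5,r-5,b-5]); co.append((K[c],g,ig)); print(c,m.sum(),g.sum())
for n,o,B,p0 in(("stand",so,STAND,[.57,.243,.12]),("cradle",co,CRADLE,[.512,-.206,-1.6])):
    for q in(o,o[:1],o[1:]): print(n,*fit(q,B,p0))
pickle.dump((fit(so,STAND,[.57,.243,.12])[0],fit(co,CRADLE,[.512,-.206,-1.6])[0]),open("p.pkl","wb"))
ps,pc=pickle.load(open("p.pkl","rb"))
out=[]
for n,o,B,p in(("stand",so,STAND,ps),("cradle",co,CRADLE,pc)):
    for k,m,ig in o:
        u=proj(k,pose(p,np.vstack(B)));cx,cy=u.mean(0).astype(int);l,t=cx-35,cy-30;S=5
        im=cv2.resize(k["frame"][t:t+58,l:l+78,::-1],None,fx=S,fy=S,interpolation=cv2.INTER_CUBIC)
        e=cv2.resize(m[t:t+58,l:l+78].astype(np.uint8),None,fx=S,fy=S,interpolation=0)
        cs,_=cv2.findContours(e,cv2.RETR_EXTERNAL,cv2.CHAIN_APPROX_NONE);cv2.drawContours(im,cs,-1,(0,255,255),1)
        for b in B:
            h=cv2.convexHull(((proj(k,pose(p,b))-[l-.5,t-.5])*S).astype(np.float32)).astype(np.int32);cv2.polylines(im,[h],True,(0,0,255),1)
        out.append(im)
cv2.imwrite("pics/fit.png",np.vstack([np.hstack(out[:2]),np.hstack(out[2:])]))
E
python3 m2.py
```

```text
top 960 1821
side 1382 1427
stand [0.55887493 0.23907837 0.16664598] 413.327514686942
stand [0.55758527 0.2392217  0.177303  ] 34.50842372291926
stand [0.55923944 0.23824101 0.16650781] 374.99297686781546
cradle [ 0.51448059 -0.20921929 -1.64438425] 186.82346293548673
cradle [ 0.51376731 -0.20965006 -1.65338038] 9.138698355838848
cradle [ 0.51591995 -0.20320406 -1.64582832] 167.42338177611134
```

View pics/fit.png

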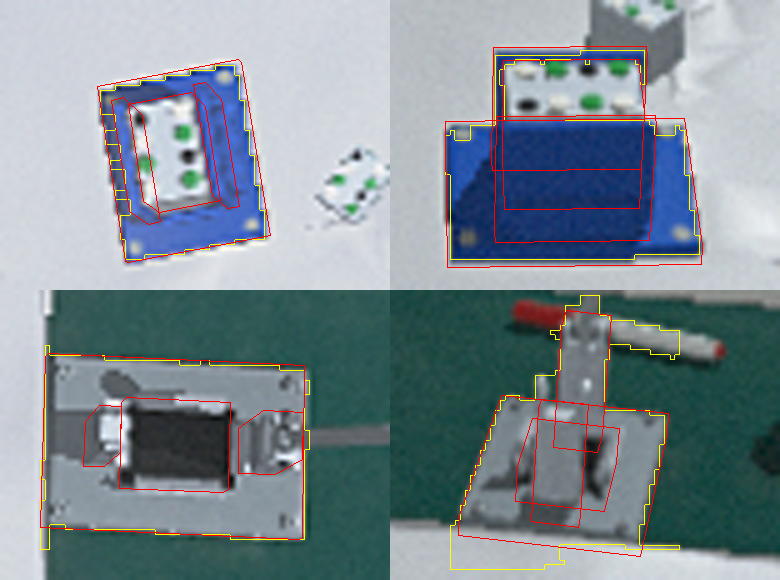

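```bash
cat > rob.py <<'E'
from bench import *
import numpy as np
ST=np.array([.558,.239,.172]); CR=np.array([.514,-.209,-1.650]); BN=np.array([.50,.03])
def q(th):
    """tool down, closing axis (tool y) along heading th"""
    a=(th+np.pi/2)/2; return np.array([np.cos(a),np.sin(a),0,0])
def cw(x,y,z): 
    c,s=np.cos(CR[2]),np.sin(CR[2]); return np.array([CR[0]+c*x-s*y,CR[1]+s*x+c*y,z])
def st(n=""):
    s=sense(); print(n,"t",round(s["time_s"],2),"tcp",np.round(s["tool_pos"],4),"F",np.round(s["contact_force"],1),"grip",round(s["grip_width"]*87,1),round(s["gripper_force"],1)); return s
def fits(xy,z,th):
    return [(round(h,2),None if (j:=solve_ik([*xy,z],q(h))) is None else np.round(j,2)) for h in (th,th+np.pi,th-np.pi)]
E
python3 - <<'E'
from rob import *
for n,xy,z,th in (("stand",ST[:2],.03,ST[2]),("bench1",BN,.02,CR[2]),("bench2",BN,.02,CR[2]+np.pi/2),("cr",CR[:2],.034,CR[2]+np.pi/2),("push",cw(.175,0,0)[:2],.155,CR[2]+np.pi/2),("press",cw(-.074,0,0)[:2],.07,CR[2]+np.pi/2)):
    for f in fits(xy,z,th): print(n,f)
E
```

```text
stand (np.float64(0.17), array([ 0.25,  0.62, -0.95,  1.73,  0.56,  1.09, -0.71]))
stand (np.float64(3.31), array([ 0.34,  0.7 , -1.1 ,  1.73,  0.68,  1.15,  2.35]))
stand (np.float64(-2.97), array([ 0.34,  0.7 , -1.1 ,  1.73,  0.68,  1.15,  2.35]))
bench1 (np.float64(-1.65), array([ 0.42,  0.31, -0.64,  2.01,  0.24,  0.89, -1.99]))
bench1 (np.float64(1.49), array([ 0.59,  0.36, -0.83,  2.  ,  0.34,  0.92,  1.07]))
bench1 (np.float64(-4.79), array([ 0.59,  0.36, -0.83,  2.  ,  0.34,  0.92,  1.07]))
bench2 (np.float64(-0.08), array([ 0.51,  0.34, -0.75,  2.  ,  0.29,  0.91, -0.47]))
bench2 (np.float64(3.06), array([ 0.78,  0.47, -1.09,  1.99,  0.51,  0.98,  2.51]))
bench2 (np.float64(-3.22), array([ 0.78,  0.47, -1.09,  1.99,  0.51,  0.98,  2.51]))
cr (np.float64(-0.08), array([ 0.66,  0.35, -0.42,  1.88,  0.17,  0.94,  0.09]))
cr (np.float64(3.06), array([-0.62,  0.65,  1.22,  1.94, -0.7 ,  1.07, -2.32]))
cr (np.float64(-3.22), array([-0.62,  0.65,  1.22,  1.94, -0.7 ,  1.07, -2.32]))
push (np.float64(-0.08), array([ 0.81,  0.35, -0.28,  1.59,  0.1 ,  1.21,  0.43]))
push (np.float64(3.06), array([ 0.5 ,  0.33,  0.11,  1.61, -0.04,  1.2 , -2.61]))
push (np.float64(-3.22), array([ 0.5 ,  0.33,  0.11,  1.61, -0.04,  1.2 , -2.61]))
press (np.float64(-0.08), array([ 0.59,  0.28, -0.48,  1.89,  0.15,  1.  , -0.03]))
press (np.float64(3.06), array([-0.81,  0.51,  1.23,  1.95, -0.55,  1.07, -2.56]))
press (np.float64(-3.22), array([-0.81,  0.51,  1.23,  1.95, -0.55,  1.07, -2.56]))
```

```bash
python3 - <<'E'
from rob import *
Q=q(ST[2])
command_gripper(1.0)
movep([.45,-.05,.33],Q)
movep([*ST[:2],.16],Q); st("above")
print(line_to([*ST[:2],.03],.12,guard=12)); st("down")
command_gripper(.3,35); st("grip")
print(line_to([*ST[:2],.15],.12)); st("lift")
import cv2
t=capture("side"); f=t["frame"][220:380,250:450,::-1]; cv2.imwrite("pics/lift.png",cv2.resize(f,None,fx=3,fy=3,interpolation=2))
E
```

```text
above t 5.33 tcp [0.5587 0.2376 0.1603] F [-0.6 -0.7  0.5] grip 86.9 0.0
False
down t 6.57 tcp [0.5585 0.2394 0.0309] F [ 1.   0.4 -0.1] grip 86.8 0.0
grip t 7.21 tcp [0.5582 0.239  0.0301] F [ 0.6 -0.9  1.1] grip 55.6 35.0
False
lift t 8.36 tcp [0.5575 0.2387 0.1491] F [ 0.4 -0.2 -2.7] grip 56.0 35.0
```

View pics/lift.png

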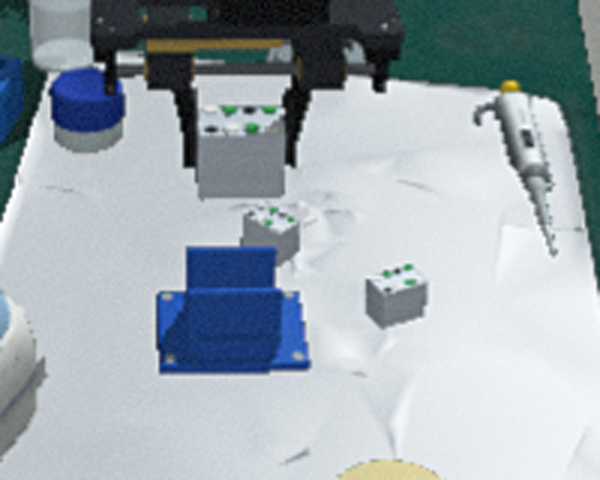

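```bash
cat > blk.py <<'E'
from rob import *
from vis import *
BLK=[box(-28,28,-18,18,0,50)]
def look(p0,z=0.):
    B=[b+[0,0,z] for b in BLK]; obs=[]
    for c in("top","side"):
        k=capture(c); ms=masks_of(c,"tube_block"); u=proj(k,pose(p0,np.vstack(B))).mean(0)
        ds=[(np.hypot((d["extent"][0]+d["extent"][2])/2-u[0],(d["extent"][1]+d["extent"][3])/2-u[1]),i) for i,d in enumerate(ms)]
        print(c,ds)
        if ds and min(ds)[0]<12: obs.append((k,ms[min(ds)[1]]["pixels"],np.zeros((480,640),bool)))
    for o in [obs]+[[o] for o in obs]: print("fit",len(o),fit(o,B,p0))
    return obs
E
python3 - <<'E'
from blk import *
Q=q(CR[2]+np.pi)
movep([*BN,.14],Q); st("above")
line_to([*BN,.035],.12)
print(line_to([*BN,.0185],.03,guard=6)); st("down")
command_gripper(1.0); st("open")
line_to([*BN,.12],.15); 
movep([*(BN-[.12,-.05]),.25],q(CR[2]+np.pi/2)); st("away")
obs=look(np.array([*BN,CR[2]+np.pi]))
f=obs[0][0]["frame"][150:350,200:400,::-1]; cv2.imwrite("pics/bench.png",cv2.resize(f,None,fx=3,fy=3,interpolation=2))
E
```

```text
above t 9.95 tcp [0.5001 0.0305 0.1401] F [ 0.2 -0.4 -2.9] grip 55.7 35.0
True
down t 11.48 tcp [0.4999 0.0298 0.0199] F [-1.4  0.1  6.2] grip 55.5 35.0
open t 12.31 tcp [0.4992 0.0296 0.0194] F [ 0.1  1.  -0. ] grip 87.0 0.0
away t 14.2 tcp [0.3799 0.0795 0.2494] F [ 0.2 -0.8  0.1] grip 87.3 0.0
top [(np.float64(3.348515355931484), 0)]
side [(np.float64(2.906799208868148), 0), (np.float64(50.43770509437447), 1), (np.float64(33.12321984601321), 2), (np.float64(67.3644711195641), 3)]
fit 2 (array([0.49885029, 0.0273945 , 1.45662928]), np.float64(57.516343895168916))
fit 1 (array([0.49774163, 0.02613127, 1.46923926]), np.float64(37.66671789037703))
fit 1 (array([0.4992511 , 0.02866972, 1.46465058]), np.float64(17.891521128984134))
```

View pics/bench.png

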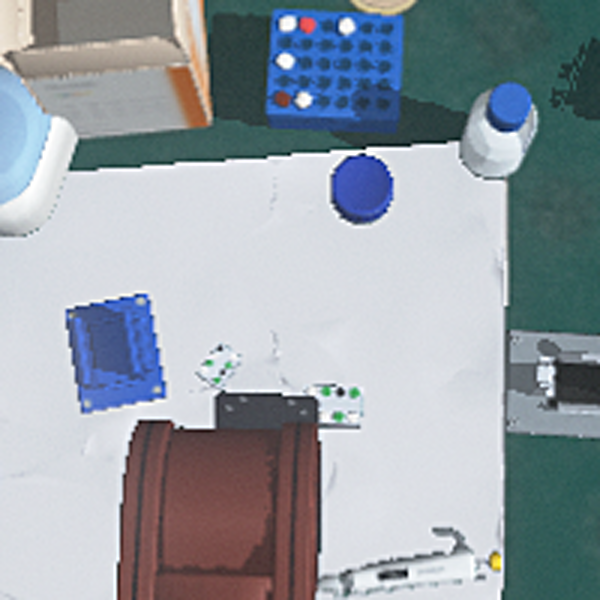

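```bash
python3 - <<'E'
from rob import *
Q=q(CR[2]+np.pi/2); B=[.4992,.0296]
movep([*B,.12],Q)
print(line_to([*B,.020],.12,guard=10)); st("down")
command_gripper(.15,35); st("grip")
line_to([*B,.15],.15); st("lift")
movep([*CR[:2],.15],Q); st("over")
line_to([*CR[:2],.065],.12); st("pre")
print(line_to([*CR[:2],.0325],.03,guard=7)); st("seat")
E
```

```text
False
down t 16.35 tcp [0.4997 0.0298 0.0207] F [-0.6 -0.4 -0.4] grip 87.2 0.0
grip t 17.24 tcp [0.4992 0.0296 0.02  ] F [ 0.3 -0.3 -1.3] grip 35.5 35.0
lift t 18.26 tcp [0.4986 0.0294 0.1492] F [-0.2 -0.9 -3.1] grip 35.8 35.0
over t 19.21 tcp [ 0.5141 -0.2076  0.1497] F [ 0.7  0.9 -1.7] grip 35.6 35.0
pre t 20.07 tcp [ 0.5146 -0.2089  0.0657] F [ 0.1 -0.5 -2.3] grip 35.8 35.0
True
seat t 20.9 tcp [ 0.5141 -0.2095  0.0379] F [ 3.4 -2.4 -1.1] grip 35.7 35.0
```

```bash
python3 - <<'E'
from rob import *
p=np.array(sense()["tool_pos"]); d=np.array([.001,-.0007])
for i in range(4):
    xy=CR[:2]+d
    r=line_to([*xy,.0325],.03,guard=9); s=st(f"{i} {r} {d}")
    if s["tool_pos"][2]<.0352: break
    f=s["contact_force"][:2]; d=d+np.clip(f*.0002,-.001,.001)
    line_to([*(CR[:2]+d),s["tool_pos"][2]+.0015],.03); st("back")
E
```

```text
0 True [ 0.001  -0.0007] t 21.12 tcp [ 0.5149 -0.2099  0.0336] F [-0.7  0.2  3.3] grip 35.6 35.0
```

```bash
python3 - <<'E'
from blk import *
command_gripper(.8); st("open")
p=sense()["tool_pos"]; line_to([p[0],p[1],.16],.15); st("up")
movep([.42,-.02,.26],q(CR[2]+np.pi/2))
obs=look(np.array(CR),.014)
k=capture("top");s=capture("side")
print([(d["xy"],d["p"]) for d in tip_of("top","bar_grip")],[(d["xy"],d["p"]) for d in tip_of("side","bar_grip")])
a=cv2.resize(k["frame"][240:320,360:480,::-1],None,fx=4,fy=4,interpolation=2)[:,:400];b=cv2.resize(s["frame"][150:250,320:420,::-1],None,fx=4,fy=4,interpolation=2)
cv2.imwrite("pics/seat.png",np.hstack([np.pad(a,((0,80),(0,0),(0,0))),b]))
E
```

```text
open t 21.98 tcp [ 0.5147 -0.2101  0.0338] F [0.5 0.6 0.9] grip 69.3 0.0
up t 22.98 tcp [ 0.5141 -0.2101  0.1591] F [0.3 0.2 0. ] grip 69.9 0.0
top [(np.float64(0.49230857784478665), 0), (np.float64(121.54118101557904), 1), (np.float64(146.73751528333946), 2)]
side [(np.float64(79.25664438740459), 0), (np.float64(100.1723018036075), 1), (np.float64(2.0103431124515967), 2)]
fit 2 (array([ 0.5117643 , -0.21010934, -1.53643962]), np.float64(165.61674576651816))
fit 1 (array([ 0.51284672, -0.20870191, -1.68859913]), np.float64(5.313363528995982))
fit 1 (array([ 0.509966  , -0.24257035, -1.54533545]), np.float64(132.4170208587082))
[([455.7, 274.5], 0.7)] [([370.1, 161.7], 0.56)]
```

View pics/seat.png

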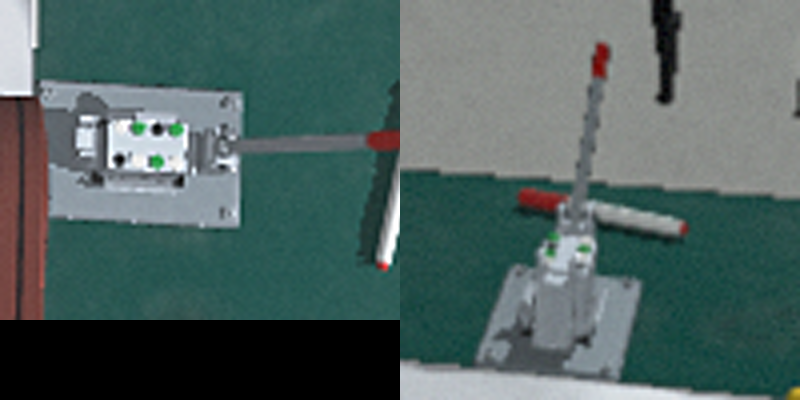

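```bash
sed -i 's/CR=np.array(.*; BN/CR=np.array([.5147,-.2098,-1.650]); BN/' rob.py; cat > bar.py <<'E'
from bench import *
from vis import *
from rob import cw,CR
def bar():
    k=capture("top");a=[d for d in tip_of("top","bar_grip")];s=capture("side");b=[d for d in tip_of("side","bar_grip")]
    if not a or not b: print("miss",a,b);return k,s
    for A in a[:2]:
        for B in b[:2]:
            X=tri(k,A["xy"],s,B["xy"]);c,sn=np.cos(CR[2]),np.sin(CR[2]);v=X[:2]-CR[:2]
            x,y=c*v[0]+sn*v[1],-sn*v[0]+c*v[1]
            print("grip cradle",np.round([x,y,X[2]],4),"ang",round(np.arctan2(X[2]-.07,.05-x),3),"r",round(np.hypot(X[2]-.07,.05-x),3),round(A["p"],2),round(B["p"],2))
    return k,s
E
python3 - <<'E'
from rob import *
from bar import bar
bar()
Q=q(CR[2]+np.pi/2)
command_gripper(0.0,20)
movep(cw(.185,0,.29),Q); st("behind")
line_to(cw(.185,0,.155),.15); st("down")
print(line_to(cw(.0,0,.155),.1,guard=20)); st("pushed")
line_to(cw(.03,0,.155),.15); line_to(cw(.03,0,.26),.2); st("up")
bar()
E
```

```text
grip cradle [ 0.1421 -0.0004  0.1628] ang 2.352 r 0.131 0.55 0.66
behind t 27.25 tcp [ 0.5009 -0.3924  0.2906] F [-0.2  0.8 -0.3] grip 0.4 0.0
down t 28.3 tcp [ 0.5007 -0.3944  0.1562] F [ 0.  -0.3  0.6] grip 0.2 0.0
True
pushed t 28.88 tcp [ 0.5014 -0.3769  0.1567] F [ 0.1 -3.3  2.9] grip 0.2 8.5
up t 30.62 tcp [ 0.5117 -0.2399  0.2587] F [ 0.1  0.2 -0.1] grip 0.5 0.0
grip cradle [-0.0005 -0.0014  0.1935] ang 1.182 r 0.133 0.63 0.52
grip cradle [ 0.1143  0.1067 -0.4806] ang -1.687 r 0.554 0.63 0.5
```

```bash
python3 - <<'E'
from rob import *
from bar import bar
line_to(cw(.05,0,.26),.15); line_to(cw(.05,0,.155),.15)
print(line_to(cw(-.005,0,.155),.07,guard=30)); st("pushed")
line_to(cw(.03,0,.165),.15); line_to(cw(.03,0,.26),.2); st("up")
bar()
line_to(cw(-.025,0,.26),.2)
print(line_to(cw(-.025,0,.103),.08,guard=25)); st("press1")
line_to(cw(-.025,0,.17),.2)
bar()
E
```

```text
False
pushed t 32.88 tcp [ 0.515 -0.205  0.155] F [-0.2  0.1  0.6] grip 0.2 0.0
up t 33.9 tcp [ 0.5121 -0.2391  0.2592] F [-0.4 -1.3 -0. ] grip 0.3 0.0
grip cradle [-0.0445 -0.0006  0.1746] ang 0.836 r 0.141 0.68 0.56
False
press1 t 36.63 tcp [ 0.5168 -0.185   0.1033] F [0.4 0.  0.2] grip 0.4 0.0
grip cradle [-0.0779  0.0002  0.1167] ang 0.35 r 0.136 0.58 0.59
grip cradle [-0.0168 -0.0024  0.0863] ang 0.239 r 0.069 0.35 0.59
```

```bash
python3 - <<'E'
from rob import *
from bar import bar
import cv2,numpy as np
line_to(cw(-.076,0,.17),.15)
line_to(cw(-.076,0,.10),.1)
print(line_to(cw(-.076,0,.068),.04,guard=18)); st("press2")
line_to(cw(-.076,0,.20),.2); movep([.40,.0,.28],q(CR[2]+np.pi/2)); st("away")
k,s=bar()
a=cv2.resize(k["frame"][240:320,360:460,::-1],None,fx=4,fy=4,interpolation=2);b=cv2.resize(s["frame"][150:250,320:420,::-1],None,fx=4,fy=4,interpolation=2)
cv2.imwrite("pics/closed.png",np.hstack([np.pad(a,((0,80),(0,0),(0,0))),b]))
E
```

```text
True
press2 t 39.28 tcp [ 0.5208 -0.134   0.076 ] F [-6.4  1.2 15.9] grip 0.9 7.8
away t 40.87 tcp [ 0.4002 -0.0012  0.2792] F [ 1.  -0.5 -0.2] grip 0.3 0.0
grip cradle [-0.009  -0.018  -0.5747] ang -1.479 r 0.647 0.78 0.68
grip cradle [-0.0644 -0.0003  0.0627] ang -0.063 r 0.115 0.78 0.64
```

View pics/closed.png

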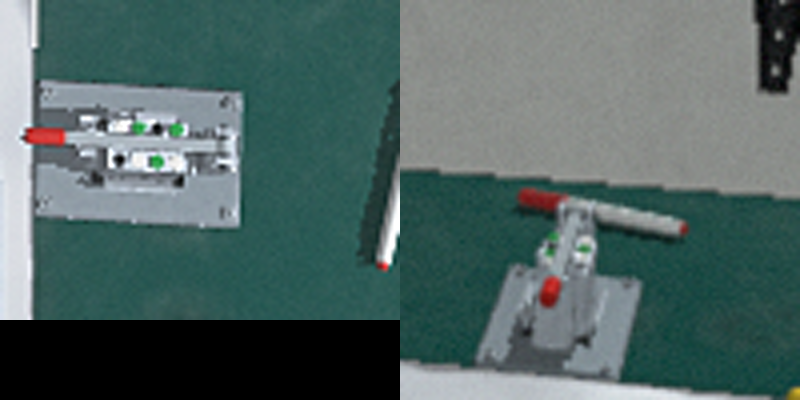

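The picture shows the bar lying level over the block, with its red grip past the catch post (about (45,137) in the left crop and (550,292) in the right). The block is seated, and the press stopped at 76 mm, which is the closed height of the grip's top.

```bash
python3 -c "
from bench import *
print(sign_off())"
```

```text
the job is handed in; nothing more can be done
None
```

The job is handed in, with no verdict returned: the block was set down and released on the bench, regripped by its long sides and seated in the cradle, the bar is down in its catch by the last pictures and press height, and the gripper is clear, after about 41 s of the 69 s allowed.

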